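Put the gouge away and pin the panel in the carving cradle

ROBOT

A 7-joint arm with a two-finger parallel gripper is mounted at the origin on the work surface. World frame = base frame: x ahead of the robot, y to its left, z up, the work surface at z = 0. Lengths are in m, angles in rad, forces in N, time in s.
With the tool pointing down it reaches from about 0.35 to 0.9 m from the base axis. Payload 8.1 kg.
Tool frame: the origin (TCP) lies at the very end of the fingers, on their centre line; the grasp point (between the pads) lies 19 mm behind it; z points along the fingers, y is the line along which they close (so a half turn about z gives the same grasp; the last joint's range is limited). The gripper opens to 92 mm and grips with 3 to 60 N. Pads are 19 mm wide; open, the fingers measure 130 mm over their backs; the gripper's body (75 mm by 190 mm) begins 47 mm behind the grasp point.
Start: joints at [-1.383, 0.434, 0.025, 1.573, -0.012, 1.134, -0.075], TCP at [0.179, 0.599, 0.189] pointing down, gripper open.
Joint ranges: [-2.62, 2.62], [-0.44, 2.09], [-1.27, 1.32], [0.08, 2.57], [-1.32, 4.46], [0.12, 2], [-2.74, 2.74]. Speed limits (rad/s): [2.22, 2.22, 3.01, 3.01, 3.14, 3.14, 3.14].

INTERFACE

Orientations are given as a rotation vector (axis times angle).
In Python, from cell import observe, get_image, sign_off, find_in, trace, place_of gives the robot as it stands. The module is installed in compiled form; this text tells all that it offers.
- The arm moves only by the shell command python3 -m handwheel 'ROWS' [OPENING] [FORCE]. ROWS is JSON, a list of rows, each a list of 6 numbers: the shift along the tool's x, y, z each as a share of 0.02 m, from -1 to 1, then the turn, a rotation vector about the tool's x, y, z each as a share of 4 degrees, from -1 to 1. A call has 1 to 8 rows; each row shifts and turns the commanded pose from where the row before left it, along the tool's axes as they then stand; what a row does not reach is not made up. A row lasts 1/12 s, in which the tool goes at most 41.7 mm and 7.16 degrees, less where a joint would pass 70% of its speed; a pose out of reach is approached as far as the arm can. A call with a number of a shift or a turn outside -1 to 1 is refused whole. A call with a gripper value outside its range is refused whole. OPENING is the opening, from 0 (shut) to 1 (fully open), set as the call begins (- or left out, the last holds). The fingers move at their own pace and stop on an object; FORCE is the grip in N (left out, the last holds). Time passes only in rows, so rows that do not move let the fingers close. It gives the time, the measured TCP pose, the force, the opening and the grip force at its end, in the units of the state.
- observe(): the state, without advancing time (a new reading comes with each control period).
- get_image(name): name is "scene" or "top"; returns a dict with "image" (400x640x3 uint8, red, green, blue), "fx", "fy", "cx", "cy" (pixels), "position" and "orientation" of the camera in the world. Camera axes: x right, y down, z forward; pixel columns grow to the right and rows downward; lengths in m; the calibration is good to about 2 mm. A picture is of the moment at which its call begins. There is no depth.
- sign_off(): hands the job in; it is judged then, once.
Trained networks look in the newest picture that a camera, given by its name, has taken for a name from the list of things; names that differ only in an ending like _2 or _b are one class to them, and where a whole thing is asked for, a point or a joint stands for the part that bears it (a point fixed in the world has none). Each returns a list of dicts, best first, with "score" (0 to 1); they miss things now and then, are a little off and sometimes report something else, mostly with a low value. They report only what shows in the picture. A call takes as long as a camera call. They do not tell look-alikes from the thing itself.
- find_in(label, camera): "rect" ([centre column, centre row, width, height] as shares, 0 to 1, of the picture: columns of its width, rows of its height, round what is visible of it).
- trace(label, camera): "region" (400x640 bool, what is visible of it) and "rect" ([centre column, centre row, width, height] as shares, 0 to 1, of the picture: columns of its width, rows of its height, round what is visible of it).
- place_of(label, camera): "point" ([column, row] as shares, 0 to 1, of the picture: columns of its width, rows of its height: a listed point, or the origin of a listed thing).
The state is a dict: "clock": time; "joints": joint angles; "dq": joint speeds; "joint_efforts": joint torques, N m; "position": TCP position; "ee_rot": TCP orientation; "force": force on the tool from outside, world axes, zero at the start; "ft_torque": the same for the moment, N m; "width": opening from 0.0 (shut) to 1.0 (fully open); "gripper_force": force on a finger pad.
Only numpy, scipy, OpenCV 4.12 (cv2) and the standard library are available. Lean on these libraries where they do the work, as an engineer would, in place of code of your own. Each camera call takes 0.05 s, during which the arm holds its last target. There are 200 camera calls.

TASK

The gouge left lying in the carving cradle is in the way: first stand it in the empty tool pot, handle down and cutting edge up. Then fit the carved panel, face up, over the two pins of the cradle so that it lies flush on the board. Set both down rather than dropping them, and leave the other gouge, both pots and the mallet standing where they are.

Things in the scene. Friction and masses are not known exactly. Their poses are not given: they have to be found in the camera images.
- gouge: Gouge to put away: 210 mm long, 0.12 kg, lying level in the cradle on a flat of its handle (axis 14 mm above the support; does not roll). Origin: centre of the butt (handle end), +x along its axis to the edge. Octagonal wooden handle 0-112 mm from the butt, 28 mm across flats, 30 across corners, first 10 mm tapered to a 20 mm butt; ferrule to 125 mm, 21 mm dia.; then shank and blade.
- gouge_edge (a point): Cutting edge of that gouge, on its axis 210 mm from the butt. Square steel shank 9 x 9 mm from 125 to 175 mm from the butt, faces parallel to the gouge's y and z; curved blade 18 mm wide from 175 to 210 mm. Centre of mass about 98 mm from the butt.
- pot_empty: The empty tool pot: loose heavy stoneware cylinder, 60 mm outside diameter, 110 mm tall, 0.5 kg, open at the top, straight bore 38 mm diameter, inner floor 12 mm above the bench. Origin: centre of its underside, z up. The other pot looks the same but has a gouge in it; the two may have changed places.
- pot_used: The other pot, same shape and size, holding the other gouge. Origin: centre of its underside. To be left alone.
- gouge_other: A V-gouge of the same size, standing loose, edge up, in the other pot; its top is 222 mm above the bench. Origin: its butt, z along it upward. To be left alone.
- cradle: Carving cradle, fixed to the bench: plywood board 266 x 120 mm, 18 mm thick, with a wooden hand-rest cheek across each end, 18 mm thick, 120 mm wide, rising 70 mm above the board (88 mm above the bench); 230 mm clear between the cheeks, long sides open. Two locating pins stand on the board. Origin: centre of the board's underside, x along its length, z up.
- cradle_seat (a point): Centre of the cradle board's upper face, 18 mm above the bench, cradle's axes: the middle of the panel's underside comes here. The two steel pins stand at (x, y) = (-68, -17) and (68, 17) mm from it: 10 mm diameter, 13 mm tall, the upper 7 mm tapering to a 4 mm tip.
- panel: Carved frieze panel: limewood, 170 x 60 x 20 mm, 0.11 kg, plain parallel sides 60 mm apart, low relief (to 5 mm) on top. It lies face up on the bench. Origin: centre of its underside, x along its length, z up through the carved face. Two 13 mm through holes at (x, y) = (-68, -17) and (68, 17) mm fit the cradle's pins; it fits as well turned half round.
- mallet: Bystander: round wooden carver's mallet standing on its head, 80 mm diameter, 215 mm tall. Origin: centre of its underside.
- bit_case: Bystander: open orange plastic case of burrs, fixed, 100 (x) x 160 (y) mm, 45 mm tall with a 95 mm back at +x. Origin: centre of its underside.
There are look-alikes about, which are no part of the job. Leave any purple look-alike of the gouge alone.

How it is judged:
By the outcome, as a careful person would: the job done as asked, in the order asked, and still so for the second after the job is handed in, with the robot touching nothing.
It also fails if it takes over 72 s, if anything falls off the work surface, if the arm or the gripper's body presses on something with over 40 N, if the wrist force passes 120 N, or if a joint passes its speed limit or range.

## Working session

There is one attempt and no reset: what is moved stays moved. The work goes in short steps, Python scripts to look and compute and a shell command to move; the robot and the scene stay as the last step left them, time stands still between calls to the robot, and variables do not carry over. Pictures are saved under pics/ and viewed, at most 10 in all, crops included, and the job is handed in when it is done.

```bash
mkdir -p pics; cat > h.py <<'E'
import numpy as np, cv2
from scipy.spatial.transform import Rotation as R
from cell import observe, get_image, sign_off, find_in, trace, place_of
def rot(o):
    o=np.array(o,float)
    return o if o.shape==(3,3) else (R.from_rotvec(o).as_matrix() if o.size==3 else R.from_quat(o).as_matrix())
def ray(im,uv):
    d=rot(im['orientation'])@np.array([(uv[0]-im['cx'])/im['fx'],(uv[1]-im['cy'])/im['fy'],1]);return np.array(im['position']),d
def atz(im,uv,z):
    p,d=ray(im,uv);return p+d*(z-p[2])/d[2]
def proj(im,P):
    c=rot(im['orientation']).T@(np.array(P)-im['position']);return np.array([im['fx']*c[0]/c[2]+im['cx'],im['fy']*c[1]/c[2]+im['cy']])
def save(im,n): cv2.imwrite('pics/'+n,im['image'][:,:,::-1])
E
python3 - <<'E'
from h import *
print(observe())
for c in('scene','top'):
    im=get_image(c);save(im,c+'1.png');print(c,im['fx'],im['cx'],im['cy'],im['position'],im['orientation'])
    for l,z in(('gouge',.032),('gouge_edge',.032),('pot_empty',0),('pot_used',0),('gouge_other',.012),('cradle',0),('cradle_seat',.018),('panel',0),('mallet',0),('bit_case',0)):
        for r in place_of(l,c)[:3]:
            uv=np.array(r['point'])*[640,400];print(l,round(r['score'],2),uv.round(),atz(im,uv,z).round(4)[:2])
E
```

```text
{'clock': 0.0, 'joints': array([-1.38256465,  0.43522952,  0.02499825,  1.5740965 , -0.01158719,
        1.13402964, -0.07514084]), 'dq': array([-6.78916063e-05,  1.41125615e-03, -1.82979440e-03, -1.70734290e-03,
        5.88664762e-04,  4.67046697e-04, -2.64920467e-04]), 'joint_efforts': array([ 3.50219898e-04, -6.67861390e+01,  9.85274389e-01, -3.14447844e+01,
       -6.04531635e-02,  4.29125573e-02,  1.62373358e-04]), 'position': array([0.17913107, 0.59817074, 0.18864151]), 'ee_rot': array([-4.55418380e-01, -3.10833955e+00,  2.53967906e-03]), 'force': array([ 0.88405785, -0.11504131, -0.35217629]), 'ft_torque': array([ 0.04120379, -0.0334565 ,  0.05465193]), 'gripper_force': 0.0, 'width': 1.0020837451733882}
scene 439.68257663763666 317.3150415923824 200.94981045501768 [1.23226831 0.96158438 0.93264125] [-0.79260292 -2.41563303  1.32945015]
gouge 0.89 [484. 246.] [0.1708 0.3589]
gouge 0.76 [312. 204.] [ 0.4653 -0.1836]
gouge 0.51 [367. 182.] [ 0.1992 -0.1793]
gouge_edge 0.96 [417. 242.] [0.324  0.2122]
gouge_edge 0.65 [258. 202.] [ 0.6179 -0.3209]
gouge_edge 0.52 [257. 184.] [ 0.5
[... 512 characters left out ...]
72 -0.10044315  1.27984352] [-2.15621785  2.20066183 -0.09284692]
gouge 0.87 [491. 214.] [ 0.4256 -0.6207]
gouge 0.67 [352. 295.] [ 0.1895 -0.1851]
gouge 0.66 [176. 313.] [0.1455 0.3457]
gouge_edge 0.9 [432. 176.] [ 0.5489 -0.4428]
gouge_edge 0.75 [227. 265.] [0.2875 0.1925]
gouge_edge 0.65 [398. 158.] [ 0.6069 -0.3401]
pot_empty 0.93 [192. 212.] [0.4524 0.3108]
pot_used 0.97 [169. 175.] [0.5737 0.3841]
pot_used 0.38 [191. 212.] [0.4518 0.3116]
cradle 0.95 [373. 186.] [ 0.5252 -0.265 ]
cradle_seat 0.71 [369. 187.] [ 0.5183 -0.2485]
panel 0.91 [275. 177.] [0.5594 0.0465]
mallet 0.71 [312. 114.] [ 0.7608 -0.0751]
mallet 0.35 [171. 174.] [0.5745 0.378 ]
bit_case 0.86 [220. 124.] [0.7338 0.223 ]
```

View pics/scene1.png

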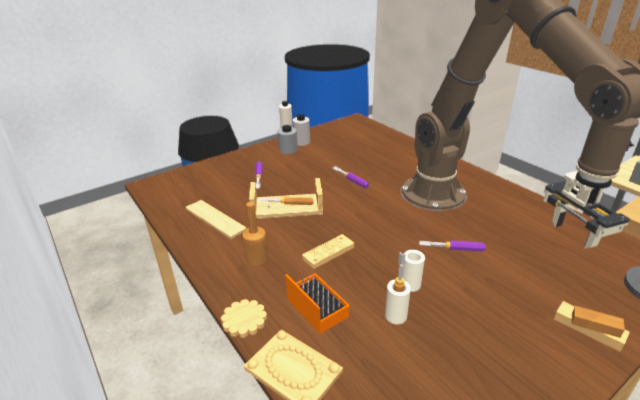

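View pics/top1.png

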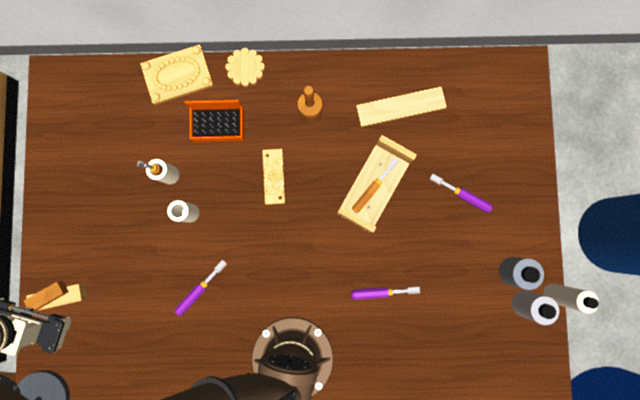

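The gouge (orange handle) lies in the cradle: butt at about (355,210) and edge at about (395,161) in top. The empty pot is at (183,212), with the used one at (160,172). The panel is at (274,177). I'll refine the poses by fitting silhouettes to the traces.

```bash
cat > fit.py <<'E'
from h import *
from scipy.optimize import minimize
def box(x0,x1,y0,y1,z0,z1): return np.array([[x,y,z] for x in(x0,x1) for y in(y0,y1) for z in(z0,z1)])
def cyl(r,z0,z1): 
    a=np.linspace(0,2*np.pi,24,endpoint=False); return np.array([[r*np.cos(t),r*np.sin(t),z] for t in a for z in(z0,z1)])
def rod(r,x0,x1):
    return cyl(r,x0,x1)[:,[2,0,1]]
M={'panel':[box(-.085,.085,-.03,.03,0,.018)],
 'cradle':[box(-.133,.133,-.06,.06,0,.018),box(-.133,-.115,-.06,.06,0,.088),box(.115,.133,-.06,.06,0,.088)],
 'pot_empty':[cyl(.03,0,.11)],'pot_used':[cyl(.03,0,.11)],
 'gouge':[rod(.0145,.008,.112),rod(.01,0,.01),rod(.0105,.11,.125),box(.12,.176,-.0045,.0045,-.0045,.0045),box(.175,.21,-.009,.009,-.003,.003)]}
S=4
def sil(im,parts,p,z):
    c,s=np.cos(p[2]),np.sin(p[2]); m=np.zeros((400*S,640*S),np.uint8)
    for b in parts:
        w=b@np.array([[c,s,0],[-s,c,0],[0,0,1]])+[p[0],p[1],z]
        u=np.array([proj(im,q) for q in w]); cv2.fillConvexPoly(m,cv2.convexHull(((u+.5)*S).astype(np.int32)),1)
    return cv2.resize(m.astype(np.float32),(640,400),interpolation=cv2.INTER_AREA)
def fit(l,p0,z,ims,regs,free=3):
    def cost(q):
        p=np.r_[q,p0[2]][:3] if free==2 else q
        return sum(1-np.minimum(a,g).sum()/np.maximum(a,g).sum() for a,g in((sil(i,M[l],p,z),r) for i,r in zip(ims,regs)))
    x0=np.array(p0[:free],float); st=np.vstack([x0]+[x0+np.eye(free)[k]*[.012,.012,.15][k] for k in range(free)])
    r=minimize(cost,x0,method='Nelder-Mead',options=dict(initial_simplex=st,xatol=1e-4,fatol=1e-4)); return r.x,r.fun/len(ims)
def regions(l,near,cams=('top','scene'),ims=None):
    out=[]
    for c in cams:
        best=None
        for t in trace(l,c):
            d=np.hypot(*(np.array(t['rect'][:2])*[640,400]-near[c]))
            if d<25 and (best is None or t['score']>best['score']): best=t
        out.append(None if best is None else best['region'].astype(np.float32))
    return out
E
python3 - <<'E'
from fit import *
ims={c:get_image(c) for c in('top','scene')}
a=np.arctan2
for l,p0,z in(('panel',(.56,.05,.05),0),('cradle',(.525,-.267,-.5),0),('pot_empty',(.449,.31,0),0),('pot_used',(.574,.384,0),0),('gouge',(.45,-.19,-.7),.032)):
    zc=.05 if 'pot' in l else .02
    ctr=np.array([p0[0],p0[1],zc]) + (0 if l!='gouge' else np.array([.105*np.cos(p0[2]),.105*np.sin(p0[2]),0]))
    rg=regions(l,{c:proj(ims[c],ctr) for c in ims})
    for nm,sel in(('both',[0,1]),('top',[0]),('scene',[1])):
        if any(rg[i] is None for i in sel): print(l,nm,'missing');continue
        x,f=fit(l,p0,z,[list(ims.values())[i] for i in sel],[rg[i] for i in sel],2 if 'pot' in l else 3)
        print(l,nm,x.round(4),round(f,3))
big=[cv2.resize(ims['top']['image'][130:240,325:435,::-1],(390,390),interpolation=cv2.INTER_CUBIC),cv2.resize(ims['scene']['image'][170:225,235:340,::-1],(400,390),interpolation=cv2.INTER_CUBIC)]
cv2.imwrite('pics/crop1.png',np.hstack(big))
E
```

```text
panel both [0.5613 0.0494 0.0393] 0.052
panel top [0.5605 0.0501 0.0313] 0.046
panel scene [0.562  0.0486 0.0428] 0.047
cradle both [ 0.525  -0.2656 -0.5429] 0.233
cradle top [ 0.5235 -0.2649 -0.5506] 0.158
cradle scene [ 0.5262 -0.267  -0.5313] 0.298
pot_empty both [0.4528 0.316 ] 0.122
pot_empty top [0.4528 0.3168] 0.091
pot_empty scene [0.4533 0.3166] 0.153
pot_used both [0.5761 0.3806] 0.239
pot_used top [0.5751 0.3797] 0.263
pot_used scene [0.5789 0.3825] 0.19
gouge both [ 0.4454 -0.1983 -0.7111] 0.16
gouge top [ 0.4453 -0.1978 -0.7147] 0.107
gouge scene [ 0.4452 -0.1963 -0.7191] 0.206
```

View pics/crop1.png

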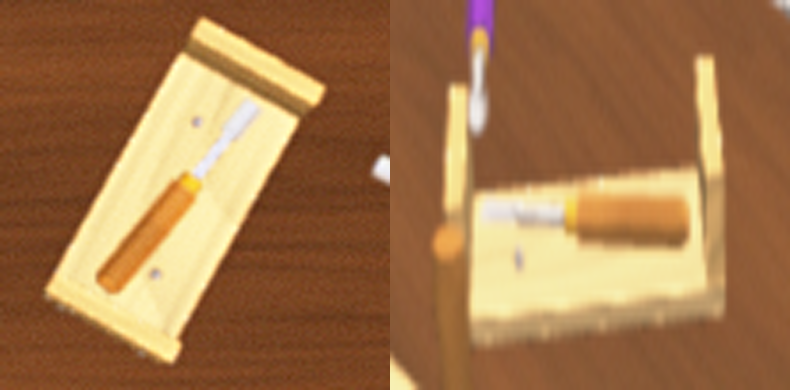

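```bash
cat > log.py <<'E'
from h import *; import json
o=observe(); open('log.jsonl','a').write(json.dumps([list(map(float,o[k])) for k in('joints','position','ee_rot')])+'\n')
m=R.from_rotvec(o['ee_rot']).as_matrix()
print('t',round(o['clock'],2),'p',o['position'].round(4),'x',m[:,0].round(3),'z',m[:,2].round(3),'q',o['joints'].round(2),'F',o['force'].round(1),'w',round(o['width'],3),'g',round(o['gripper_force'],1))
E
python3 log.py
python3 -m handwheel '[[-1,-1,-1,0,0,0],[-1,-1,-1,0,0,0],[-1,-1,-1,0,0,0],[-1,-1,-1,0,0,0],[-1,-1,-1,0,0,0],[-1,-1,-1,0,0,0],[-1,-1,-1,0,0,0],[-1,-1,-1,0,0,0]]' 1
python3 log.py
python3 -m handwheel '[[-1,-1,0,0,0,1],[-1,-1,0,0,0,1],[-1,-1,0,0,0,1],[-1,-1,0,0,0,1],[-1,-1,0,0,0,1],[-1,-1,0,0,0,1],[0,0,0,0,0,0],[0,0,0,0,0,0]]'
python3 log.py
python3 -m handwheel '[[0,0,0,1,1,0],[0,0,0,1,1,0],[0,0,0,1,1,0],[0,0,0,1,1,0],[0,0,0,1,1,0],[0,0,0,0,0,0],[0,0,0,0,0,0]]'
python3 log.py
python3 -m handwheel '[[0,0,0,-1,-1,0],[0,0,0,-1,-1,0],[0,0,0,-1,-1,0],[0,0,0,-1,-1,0],[0,0,0,-1,-1,0],[0,0,0,0,0,0]]'
python3 log.py
```

```text
t 1.7 p [0.1792 0.5988 0.1895] x [-0.958  0.287  0.   ] z [-0.  0. -1.] q [-1.38  0.43  0.02  1.57 -0.01  1.13 -0.08] F [ 0.6 -0.7 -0.2] w 1.002 g 0.0
clock: 2.37
position: [0.287, 0.3982, 0.3506]
ee_rot: [0.455, 3.108, 0.001]
force: [-0.2, 0.6, 0.4]
width: 0.999
gripper_force: 0.0
t 2.37 p [0.287  0.3982 0.3506] x [-0.958  0.287  0.   ] z [ 0.     0.001 -1.   ] q [-1.15  0.11  0.11  1.62 -0.01  1.41  0.24] F [-0.2  0.6  0.4] w 0.999 g 0.0
clock: 3.03
position: [0.34, 0.2385, 0.3499]
ee_rot: [1.095, 2.944, 0.002]
force: [-1.0, 0.5, -1.1]
width: 0.999
gripper_force: 0.0
t 3.03 p [0.34   0.2385 0.3499] x [-0.757  0.654  0.   ] z [ 0.001  0.001 -1.   ] q [-0.99 -0.04  0.25  1.77  0.01  1.4   0.11] F [-1.   0.5 -1.1] w 0.999 g 0.0
clock: 3.62
position: [0.3403, 0.2404, 0.3475]
ee_rot: [-0.931, -2.511, 0.286]
force: [0.7, -0.4, -0.0]
width: 1.003
gripper_force: 0.0
t 3.62 p [0.3403 0.2404 0.3475] x [-0.674  0.659  0.334] z [-0.474 -0.038 -0.88 ] q [-0.81  0.32  0.38  1.51 -0.28  1.81  0.44] F [ 0.7 -0.4 -0. ] w 1.003 g 0.0
clock: 4.12
position: [0.3367, 0.2412, 0.3519]
ee_rot: [1.079, 2.944, 0.016]
force: [-0.0, 0.5, -1.0]
width: 1.001
gripper_force: 0.0
t 4.12 p [0.3367 0.2412 0.3519] x [-0.763  0.646 -0.002] z [ 0.009  0.007 -1.   ] q [-1.04 -0.05  0.27  1.78  0.01  1.4   0.1 ] F [-0.   0.5 -1. ] w 1.001 g 0.0
```

```bash
cat > kin.py <<'E'
from h import *; import json, itertools
D=[list(map(np.array,json.loads(l))) for l in open('log.jsonl')]
def Rs(q,s,c):
    out=[];m=np.eye(3)
    for i,ax in enumerate('zyzyzyz'):
        m=m@R.from_euler(ax,s[i]*q[i]+c[i]).as_matrix(); out.append(m)
    return out
def rots():
    best=[]
    for s in itertools.product((1,-1),repeat=7):
        if s[1]<0: continue
        from scipy.optimize import least_squares
        for c0 in(0,np.pi):
            f=lambda c:np.concatenate([(Rs(q,s,[c[0],0,0,0,0,0,c[1]])[6]-R.from_rotvec(r).as_matrix()).ravel() for q,p,r in D])
            for c7 in(0,1.57,3.14,-1.57):
                r=least_squares(f,[c0,c7]); best.append((r.cost,s,r.x))
    best.sort(key=lambda b:b[0]); return best
def A(q,s,c):
    m=Rs(q,s,[c[0],0,0,0,0,0,c[1]])
    return np.hstack([np.eye(3)[:,[2]],m[0][:,:2],m[1],m[3],m[5][:,:2],m[6]])
if __name__=='__main__':
    b=rots()
    for x in b[:6]: print(x)
    _,s,c=b[0]
    M=np.vstack([A(q,s,c) for q,p,r in D]);y=np.concatenate([p for q,p,r in D])
    for names in (None,):
        x=np.linalg.solve(M.T@M+1e-5*np.eye(M.shape[1]),M.T@y); print(x.round(3),np.abs(M@x-y).max())
E
python3 kin.py
```

```text
(np.float64(7.647019963132764e-29), (-1, 1, -1, 1, -1, 1, -1), array([-1.00714851e-14,  1.57079633e+00]))
(np.float64(1.312519905025062e-28), (-1, 1, -1, 1, -1, 1, -1), array([-2.20104371e-14,  1.57079633e+00]))
(np.float64(5.7006057773783245e-28), (-1, 1, -1, 1, -1, 1, -1), array([-1.25614729e-17,  1.57079633e+00]))
(np.float64(1.0383855190229541e-26), (-1, 1, -1, 1, -1, 1, -1), array([6.28318531, 1.57079633]))
(np.float64(7.934090619107097e-24), (-1, 1, -1, 1, -1, 1, -1), array([6.28318531, 1.57079633]))
(np.float64(3.442021003737111e-20), (-1, 1, -1, 1, -1, 1, -1), array([3.14675234e-12, 1.57079633e+00]))
[ 0.238  0.001 -0.005  0.007 -0.005  0.517 -0.057 -0.051  0.415 -0.002
  0.023 -0.016 -0.003  0.391] 0.0003155040351384697
```

```bash
cat > ik.py <<'E'
from kin import *; from scipy.optimize import least_squares
s=(-1,1,-1,1,-1,1,-1);c=(0,np.pi/2)
Mx=np.vstack([A(q,s,c) for q,p,r in D]);y=np.concatenate([p for q,p,r in D]);X=np.linalg.solve(Mx.T@Mx+1e-5*np.eye(14),Mx.T@y)
lo=np.array([-2.62,-.44,-1.27,.08,-1.32,.12,-2.74]);hi=np.array([2.62,2.09,1.32,2.57,4.46,2,2.74])
def fk(q): return A(q,s,c)@X, Rs(q,s,[0,0,0,0,0,0,c[1]])[6]
def ik(P,Rt,q0):
    def f(q):
        p,m=fk(q); return np.r_[(p-P)*10,(R.from_matrix(Rt.T@m).as_rotvec())*3,.002*(q-q0)]
    r=least_squares(f,np.clip(q0,lo+.05,hi-.05),bounds=(lo+.04,hi-.04)); p,m=fk(r.x)
    return r.x,np.linalg.norm(p-P),np.linalg.norm(R.from_matrix(Rt.T@m).as_rotvec())
E
cat > t.py <<'E'
from ik import *
rng=np.random.default_rng(0)
for b in(0,20):
  for sg in(1,-1):
    for phi in range(-180,180,30):
        B=np.radians(b);f=np.radians(phi);h=np.array([np.cos(f),np.sin(f),0]);Z=np.array([0,0,1.])
        z=np.cos(B)*h-np.sin(B)*Z; yv=np.cross(Z,h)*sg; x=np.cross(yv,z); Rt=np.c_[x,yv,z]
        best=None
        for k in range(12):
            q0=rng.uniform(lo,hi); e=0;q=q0
            for hz in(.265,.155):
                P=np.array([.4528,.3165,hz])+.0115*z; q,a,d=ik(P,Rt,q); e=max(e,a,d)
            if best is None or e<best[0]: best=(e,q)
        print(b,sg,phi,round(best[0],4),best[1].round(2) if best[0]<.02 else '')
E
python3 t.py
```

```text
0 1 -180 0.1954 
0 1 -150 0.478 
0 1 -120 0.2914 
0 1 -90 0.0 [-1.42  1.57  1.23  1.1   0.05  1.9  -0.32]
0 1 -60 0.0 [-1.27  1.07  0.04  1.56  0.9   1.88 -1.15]
0 1 -30 0.0 [-1.14  0.94 -0.39  2.04  1.28  1.93 -1.48]
0 1 0 0.0142 [-1.14  0.93 -0.47  2.52  1.61  1.96 -1.79]
0 1 30 0.3128 
0 1 60 0.1856 
0 1 90 0.1514 
0 1 120 0.0 [-0.24  1.03  0.28  1.85 -1.21  1.9  -1.74]
0 1 150 0.0 [-0.05  1.19 -0.33  1.31 -0.71  1.89 -2.22]
0 -1 -180 0.1846 
0 -1 -150 0.4819 
0 -1 -120 0.3212 
0 -1 -90 0.0359 
0 -1 -60 0.0 [-1.37  1.03  0.2   1.59  0.84  1.81  2.08]
0 -1 -30 0.0 [-1.15  0.87 -0.39  2.07  1.27  1.93  1.7 ]
0 -1 0 0.0174 [-1.11  0.84 -0.52  2.53  1.59  1.96  1.43]
0 -1 30 0.3038 
0 -1 60 0.1713 
0 -1 90 0.021 
0 -1 120 0.0 [ 0.61  1.29 -1.13  1.79 -0.48  1.1   0.54]
0 -1 150 0.0 [ 0.24  1.36 -1.06  1.27 -0.32  1.7   0.41]
20 1 -180 0.1373 
20 1 -150 0.3404 
20 1 -120 0.2243 
20 1 -90 0.0 [-1.44  1.38  1.22  1.2  -0.11  1.77 -0.35]
20 1 -60 0.0 [-1.36  0.87  0.22  1.62  0.72  1.57 -0.98]
20 1 -30 0.0 [-1.74  0.74  0.49  2.1   0.98  1.09 -1.06]
20 1 0 0.0 [-0.64  0.71 -1.08  2.53  1.61  1.83 -1.35]
20 1 30 0.2539 
20 1 60 0.1592 
20 1 90 0.0 [ 0.75  0.81 -1.05  2.34 -1.28  0.56 -2.02]
20 1 120 0.0 [ 0.33  0.85 -0.62  1.86 -0.75  1.17 -2.31]
20 1 150 0.0 [ 0.09  1.05 -0.64  1.36 -0.4   1.63 -2.44]
20 -1 -180 0.1375 
20 -1 -150 0.3514 
20 -1 -120 0.2278 
20 -1 -90 0.0 [-1.33  1.12  0.7   1.22  0.24  1.83  2.44]
20 -1 -60 0.0 [-1.72  1.04  0.93  1.67  0.35  1.29  2.59]
20 -1 -30 0.0 [-0.97  0.64 -0.56  2.09  1.23  1.7   1.91]
20 -1 0 0.0 [-0.7   0.53 -0.93  2.53  1.6   1.63  1.85]
20 -1 30 0.2179 
20 -1 60 0.1339 
20 -1 90 0.0 [ 0.74  0.75 -1.07  2.32 -1.28  0.59  1.05]
20 -1 120 0.0 [ 0.01  0.73 -0.16  1.87 -0.99  1.4   1.02]
20 -1 150 0.0 [ 0.27  1.21 -1.18  1.34 -0.09  1.58  0.29]
```

```bash
cat > t2.py <<'E'
from ik import *
yaw=-.714
def ori(yaw,pitch): # pitch 0 = down, 90 = horizontal
    e=np.array([np.cos(yaw),np.sin(yaw),0]);Z=np.array([0,0,1.]);R0=np.c_[-e,np.cross(Z,e),-Z]
    return R0@R.from_rotvec([0,-np.radians(pitch),0]).as_matrix()
W=[((.553,-.292,.35),0),((.553,-.292,.021),0),((.553,-.292,.30),0),((.46,-.05,.42),0),((.42,.05,.42),90),((.46,.31,.28),90),((.46,.31,.155),90)]
q=D[-1][0];P0,_=fk(q);pp=0;P0=np.array(P0)
for P,pt in W:
    P=np.array(P);w=0
    for t in np.linspace(0,1,25)[1:]:
        q,a,d=ik(P0+(P-P0)*t,ori(yaw,pp+(pt-pp)*t),q);w=max(w,a,d)
    print(P,pt,round(w,4),q.round(2),'elbow ok'); P0,pp=P,pt
o=observe();m=rot(o['ee_rot']);T=ori(yaw,0);dp=np.array([.553,-.292,.35])-o['position']
print('shift/20mm in final-tool axes',(T.T@dp/.02).round(2),'turn/4deg',(np.degrees(R.from_matrix(m.T@T).as_rotvec())/4).round(2))
E
python3 t2.py
```

```text
[ 0.553 -0.292  0.35 ] 0 0.0 [-0.04  0.44  0.77  1.33 -0.3   1.49  1.56] elbow ok
[ 0.553 -0.292  0.021] 0 0.0 [ 0.02  0.64  0.59  1.86 -0.48  0.79  1.72] elbow ok
[ 0.553 -0.292  0.3  ] 0 0.0 [-0.06  0.44  0.76  1.44 -0.3   1.38  1.57] elbow ok
[ 0.46 -0.05  0.42] 0 0.0 [-0.63  0.05  0.69  1.53 -0.03  1.57  0.91] elbow ok
[0.42 0.05 0.42] 90 0.0 [-1.03  0.16 -0.34  2.45  1.14  1.87 -1.12] elbow ok
[0.46 0.31 0.28] 90 0.0 [-1.2   0.75 -0.25  1.88  1.17  1.96 -1.18] elbow ok
[0.46  0.31  0.155] 90 0.0 [-1.2   0.97 -0.24  1.86  1.15  1.89 -1.37] elbow ok
shift/20mm in final-tool axes [-25.63 -13.07   0.09] turn/4deg [0.17 0.03 0.16]
```

```bash
cat > to.py <<'E'
from h import *; import sys
# usage: to.py x y z yaw pitch -> remaining shift (rows of 20 mm) in the present tool axes, turn (4 deg)
x,y,z,yaw,pt=map(float,sys.argv[1:6]);o=observe();m=rot(o['ee_rot'])
e=np.array([np.cos(yaw),np.sin(yaw),0]);Z=np.array([0,0,1.]);T=np.c_[-e,np.cross(Z,e),-Z]@R.from_rotvec([0,-np.radians(pt),0]).as_matrix()
dp=np.array([x,y,z])-o['position']
print('t',round(o['clock'],2),'p',o['position'].round(4),'q',o['joints'].round(2),'F',o['force'].round(1),'w',round(o['width'],3),'g',round(o['gripper_force'],1))
print('shift',(m.T@dp/.02).round(2),'turn',(np.degrees(R.from_matrix(m.T@T).as_rotvec())/4).round(2))
E
H="python3 -m handwheel"
{ $H '[[-1,-0.5,0,0.17,0,0.16],[-1,-0.5,0,0,0,0],[-1,-0.5,0,0,0,0],[-1,-0.5,0,0,0,0],[-1,-0.5,0,0,0,0],[-1,-0.5,0,0,0,0],[-1,-0.5,0,0,0,0],[-1,-0.5,0,0,0,0]]' 1
$H '[[-1,-0.5,0,0,0,0],[-1,-0.5,0,0,0,0],[-1,-0.5,0,0,0,0],[-1,-0.5,0,0,0,0],[-1,-0.5,0,0,0,0],[-1,-0.5,0,0,0,0],[-1,-0.5,0,0,0,0],[-1,-0.5,0,0,0,0]]'
$H '[[-1,-0.5,0,0,0,0],[-1,-0.5,0,0,0,0],[-1,-0.5,0,0,0,0],[-1,-0.5,0,0,0,0],[-1,-0.5,0,0,0,0],[-1,-0.5,0,0,0,0],[-1,-0.5,0,0,0,0],[-1,-0.5,0,0,0,0]]'
$H '[[-1,-0.5,0,0,0,0],[-0.6,-0.1,0,0,0,0],[0,0,1,0,0,0],[0,0,1,0,0,0],[0,0,1,0,0,0],[0,0,1,0,0,0],[0,0,1,0,0,0],[0,0,0,0,0,0]]'; } | grep force
python3 log.py >/dev/null; python3 to.py .553 -.292 .25 -.714 0
python3 - <<'E'
from fit import *
im=get_image('top')
# pins seen in the first crop
for u in((380.3,164.4),(368.7,207.3)): print('pin',atz(im,u,.029).round(4))
c,s=np.cos(-.545),np.sin(-.545)
for k in(1,-1): print('model',.525+k*(c*.068-s*.017),-.2655+k*(s*.068+c*.017))
save(im,'top2.png');im=get_image('scene');cv2.imwrite('pics/sc2.png',cv2.resize(im['image'][100:280,200:420,::-1],(733,600),interpolation=cv2.INTER_CUBIC))
E
```

```text
force: [0.3, 0.3, -0.7]
gripper_force: 0.0
force: [1.4, -0.9, -0.2]
gripper_force: 0.0
force: [0.2, 0.4, -0.0]
gripper_force: 0.0
force: [-0.7, 0.8, 0.5]
gripper_force: 0.0
t 6.78 p [ 0.5566 -0.2861  0.2495] q [-0.13  0.48  0.8   1.52 -0.34  1.3   1.56] F [-0.7  0.8  0.5] w 0.999 g 0.0
shift [-0.06 -0.34 -0.02] turn [-0.17 -0.06 -0.07]
pin [ 0.5877 -0.2851  0.029 ]
pin [ 0.4545 -0.2449  0.029 ]
model 0.591961763311653 -0.28621526621103816
model 0.45803823668834714 -0.24478473378896187
```

View pics/sc2.png

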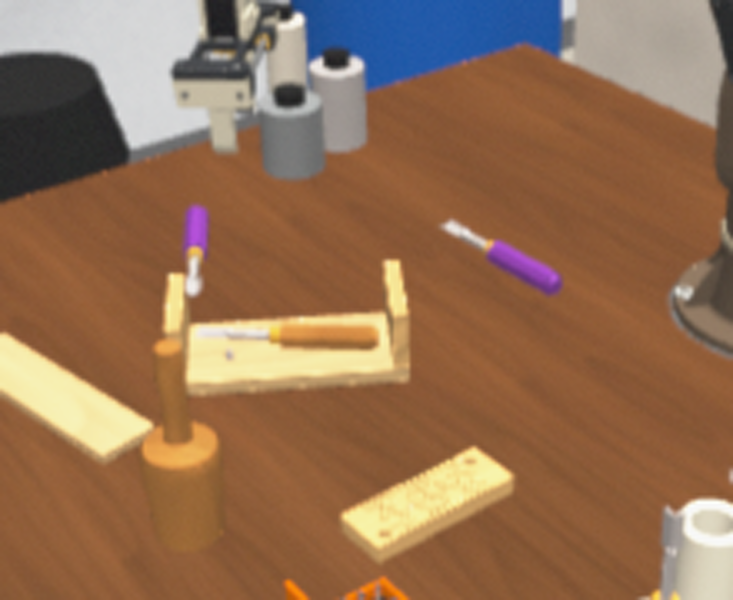

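```bash
H="python3 -m handwheel"
{ $H '[[-0.06,-0.34,0.8,-0.17,-0.06,-0.07],[0,0,1,0,0,0],[0,0,1,0,0,0],[0,0,1,0,0,0],[0,0,1,0,0,0],[0,0,1,0,0,0],[0,0,1,0,0,0],[0,0,0,0,0,0]]' 1
$H '[[0,0,1,0,0,0],[0,0,1,0,0,0],[0,0,1,0,0,0],[0,0,0.8,0,0,0],[0,0,0,0,0,0],[0,0,0,0,0,0]]'; } | grep force
python3 to.py .553 -.292 .0215 -.714 0
python3 - <<'E'
from h import *
a=get_image('top');b=get_image('scene')
cv2.imwrite('pics/p3.png',np.hstack([cv2.resize(a['image'][130:240,325:435,::-1],(390,390),interpolation=cv2.INTER_CUBIC),cv2.resize(b['image'][150:230,235:325,::-1],(410,390),interpolation=cv2.INTER_CUBIC)]))
E
```

```text
force: [-0.1, 0.8, -0.7]
gripper_force: 0.0
force: [0.6, -0.4, 0.7]
gripper_force: 0.0
t 8.05 p [ 0.5553 -0.2953  0.042 ] q [-0.03  0.67  0.67  1.76 -0.51  0.89  1.72] F [ 0.6 -0.4  0.7] w 0.998 g 0.0
shift [0.2  0.05 1.02] turn [ 0.01  0.08 -0.02]
```

View pics/p3.png

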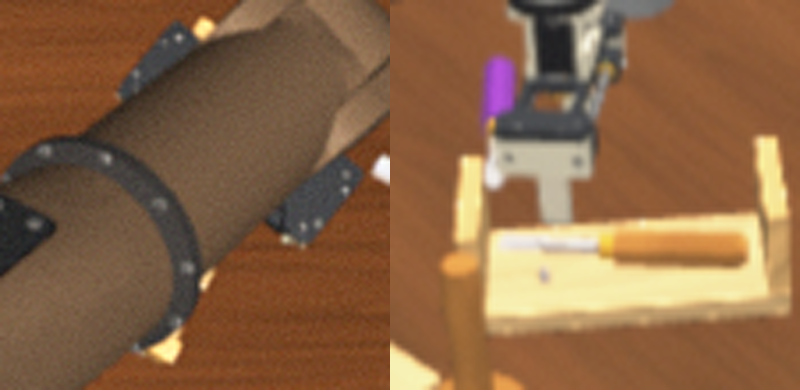

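```bash
python3 - <<'E'
from h import *
b=get_image('scene');o=observe();m=rot(o['ee_rot'])
for k in(.05,0,-.05):
    u=proj(b,o['position']+m[:,1]*k); print(k,u.round(1),((u-[235,150])*[410/90,390/80]).round())
E
```

```text
0.05 [273.3 204. ] [174. 263.]
0 [275.6 196.9] [185. 228.]
-0.05 [277.8 190. ] [195. 195.]
```

```bash
python3 - <<'E'
from h import *
b=get_image('scene')
m=rot([-4.55418380e-01, -3.10833955e+00,  2.53967906e-03])
for k in(.055,0,-.055): print(k,proj(b,np.array([.179,.598,.1886])+m[:,1]*k).round(1))
im=cv2.imread('pics/scene1.png')[160:260,530:640]; sm=np.full((400,440+10,3),255,np.uint8); sm=cv2.resize(im,(440,400),interpolation=cv2.INTER_CUBIC)
c=cv2.resize(b['image'][160:220,245:305,::-1],(360,360),interpolation=cv2.INTER_CUBIC); c=cv2.copyMakeBorder(c,0,40,0,0,cv2.BORDER_CONSTANT)
cv2.imwrite('pics/p4.png',np.hstack([sm,c]))
E
```

```text
0.055 [586.2 259.3]
0 [569.3 246.5]
-0.055 [553.5 234.6]
```

View pics/p4.png

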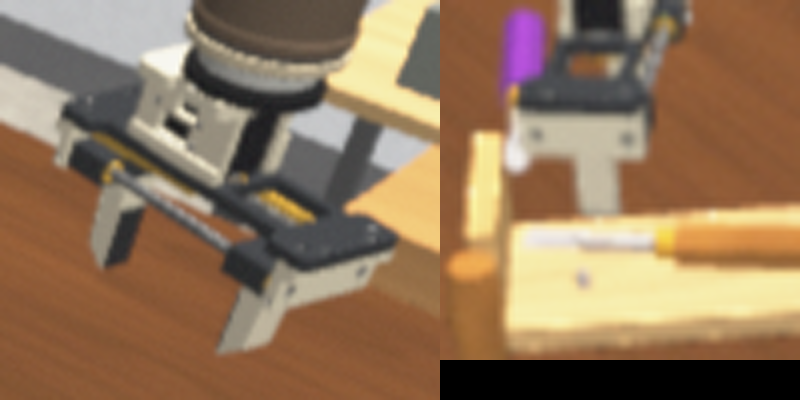

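```bash
H="python3 -m handwheel"
python3 - <<'E'
from h import *
b=get_image('scene')
m=rot([-4.55418380e-01, -3.10833955e+00,  2.53967906e-03])
for d in (0,.01,.02,.03): print(d,[proj(b,np.array([.179,.598,.1886])+m[:,1]*k-m[:,2]*d).round(1) for k in(.055,-.055)])
E
$H '[[0.1,0.02,0.5,0,0.08,0],[0.1,0.03,0.52,0,0,0],[0,0,0,0,0,0],[0,0,0,0,0,0]]' 1 |grep force
python3 to.py .553 -.292 .0215 -.714 0
$H '[[0,0,0,0,0,0],[0,0,0,0,0,0],[0,0,0,0,0,0],[0,0,0,0,0,0],[0,0,0,0,0,0],[0,0,0,0,0,0],[0,0,0,0,0,0],[0,0,0,0,0,0]]' 0.2 20
$H '[[0,0,0,0,0,0],[0,0,0,0,0,0],[0,0,0,0,0,0],[0,0,0,0,0,0],[0,0,0,0,0,0],[0,0,0,0,0,0],[0,0,0,0,0,0],[0,0,0,0,0,0]]' 0 20
```

```text
0 [array([586.2, 259.3]), array([553.5, 234.6])]
0.01 [array([587.4, 256.2]), array([554.5, 231.7])]
0.02 [array([588.7, 253.1]), array([555.5, 228.7])]
0.03 [array([589.9, 250. ]), array([556.5, 225.7])]
force: [0.3, -0.7, 1.1]
gripper_force: 0.0
t 8.63 p [ 0.5511 -0.2909  0.0188] q [-0.02  0.69  0.65  1.78 -0.54  0.85  1.74] F [ 0.3 -0.7  1.1] w 1.0 g 0.0
shift [-0.11  0.02 -0.13] turn [-0.01 -0.05 -0.03]
clock: 9.3
position: [0.5519, -0.2916, 0.0201]
ee_rot: [-1.1, -2.941, -0.001]
force: [-0.7, 0.1, -0.1]
width: 0.469
gripper_force: 0.0
clock: 9.97
position: [0.5519, -0.2916, 0.02]
ee_rot: [-1.1, -2.941, -0.001]
force: [-0.5, 0.2, 0.8]
width: 0.007
gripper_force: 0.0
```

```bash
H="python3 -m handwheel"
$H '[[0,0,0,0,0,0],[0,0,0,0,0,0],[0,0,0,0,0,0],[0,0,0,0,0,0],[0,0,0,0,0,0],[0,0,0,0,0,0],[0,0,0,0,0,0],[0,0,0,0,0,0]]' 0.6 20 | grep -E 'width'
for i in 1; do
$H '[[0,0,0.5,0,0,0],[0,0,0.4,0,0,0],[0,0,0,0,0,0],[0,0,0,0,0,0]]' | grep -E 'pos|^force'
$H '[[0,0,0.15,0,0,0],[0,0,0,0,0,0],[0,0,0,0,0,0]]' | grep -E 'pos|^force'
$H '[[0,0,0.15,0,0,0],[0,0,0,0,0,0],[0,0,0,0,0,0]]' | grep -E 'pos|^force'
done
python3 - <<'E'
from h import *
b=get_image('scene');o=observe();m=rot(o['ee_rot'])
c=cv2.resize(b['image'][170:220,245:305,::-1],(720,600),interpolation=cv2.INTER_CUBIC)
for d in(0,.03):
    u=(proj(b,o['position']+m[:,1]*.03-m[:,2]*d)-[244.5,169.5])*12; cv2.circle(c,(int(u[0]),int(u[1])),4,(0,0,255),-1)
cv2.imwrite('pics/p5.png',c)
E
```

```text
width: 0.537
position: [0.5512, -0.2912, 0.001]
force: [0.1, 0.2, -0.9]
position: [0.5519, -0.2916, -0.001]
force: [-0.0, 0.1, -0.6]
position: [0.5518, -0.2915, -0.0041]
force: [-1.0, -1.0, 0.7]
```

View pics/p5.png

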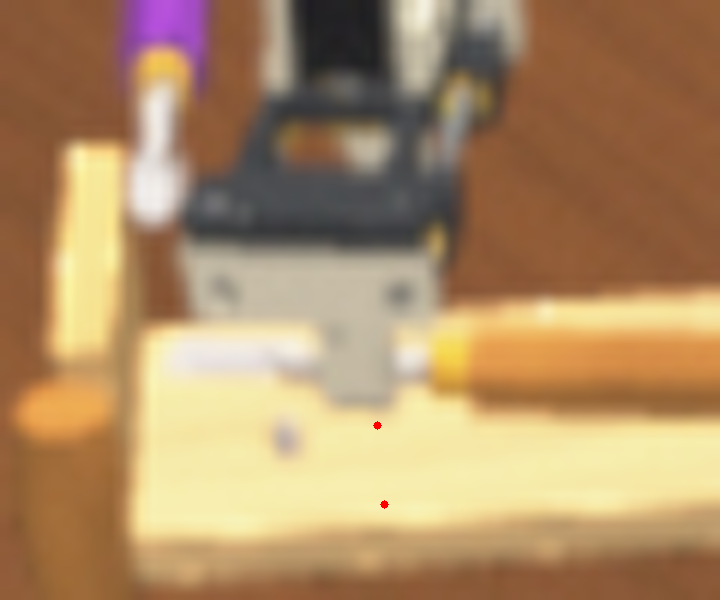

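```bash
H="python3 -m handwheel"
for i in 1; do
$H '[[0,0,0.4,0,0,0],[0,0,0,0,0,0],[0,0,0,0,0,0]]' | grep -E 'pos|^force'
$H '[[0,0,0.2,0,0,0],[0,0,0,0,0,0],[0,0,0,0,0,0]]' | grep -E 'pos|^force'
$H '[[0,0,0.15,0,0,0],[0,0,0,0,0,0],[0,0,0,0,0,0]]' | grep -E 'pos|^force'
done
```

```text
position: [0.5514, -0.2913, -0.0127]
force: [0.1, 0.4, 0.5]
position: [0.5517, -0.2915, -0.0162]
force: [-0.4, 0.5, 0.2]
position: [0.5522, -0.2918, -0.0188]
force: [-0.2, -0.6, 1.4]
```

```bash
H="python3 -m handwheel"
for i in 1; do
$H '[[0,0,0.1,0,0,0],[0,0,0,0,0,0],[0,0,0,0,0,0]]' | grep -E 'pos|^force'
$H '[[0,0,0.1,0,0,0],[0,0,0,0,0,0],[0,0,0,0,0,0]]' | grep -E 'pos|^force'
done
python3 - <<'E'
from h import *
b=get_image('scene')
c=cv2.resize(b['image'][170:220,245:305,::-1],(720,600),interpolation=cv2.INTER_CUBIC)
cv2.imwrite('pics/p6.png',c)
E
```

```text
position: [0.5522, -0.2918, -0.019]
force: [-5.1, 4.2, 23.4]
position: [0.5523, -0.2919, -0.0192]
force: [-10.9, 9.3, 44.0]
```

View pics/p6.png

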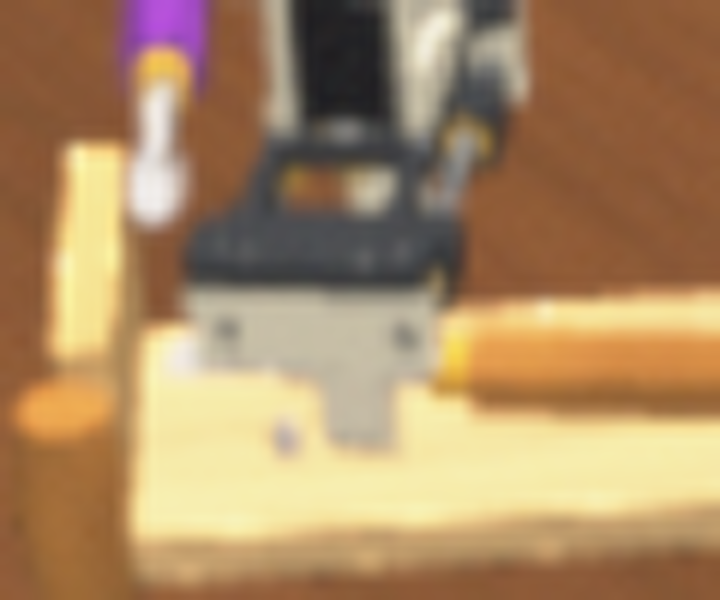

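```bash
H="python3 -m handwheel"
$H '[[0,0,-0.35,0,0,0],[0,0,0,0,0,0],[0,0,0,0,0,0]]' | grep -E 'pos|^force'
$H '[[0,0,0,0,0,0],[0,0,0,0,0,0],[0,0,0,0,0,0],[0,0,0,0,0,0],[0,0,0,0,0,0],[0,0,0,0,0,0],[0,0,0,0,0,0],[0,0,0,0,0,0]]' 0 40
```

```text
position: [0.5521, -0.2916, -0.0158]
force: [-0.0, 1.2, -0.1]
clock: 13.73
position: [0.5519, -0.2915, -0.016]
ee_rot: [-1.1, -2.941, -0.001]
force: [-0.6, 0.3, -1.1]
width: 0.091
gripper_force: 40.0
```

```bash
H="python3 -m handwheel"
{ $H '[[0,0,-0.5,0,0,0],[0,0,-1,0,0,0],[0,0,-1,0,0,0],[0,0,-1,0,0,0],[0,0,-1,0,0,0],[0,0,-1,0,0,0],[0,0,-1,0,0,0],[0,0,-1,0,0,0]]' 0 55
$H '[[0.8,0.4,-1,0,0,0],[0.8,0.4,-1,0,0,0],[0.8,0.4,-1,0,0,0],[0.8,0.4,-1,0,0,0],[0.8,0.4,-1,0,0,0],[0.8,0.4,-1,0,0,0],[0.8,0.4,-1,0,0,0],[0.8,0.4,-1,0,0,0]]'
$H '[[0.8,0.4,-1,0,0,0],[0.8,0.4,-1,0,0,0],[0.8,0.4,-1,0,0,0],[0.8,0.4,-1,0,0,0],[0.8,0.4,-1,0,0,0],[0.8,0.4,-1,0,0,0],[0,0,0,0,0,0],[0,0,0,0,0,0]]'; } | grep -E 'force|wid'
python3 log.py
$H '[[0,0,0,0,-1,0],[0,0,0,0,-1,0],[0,0,0,0,-1,0],[0,0,0,0,-1,0],[0,0,0,0,-1,0],[0,0,0,0,-1,0],[0,0,0,0,0,0]]' |grep -E 'force|wid'
python3 to.py .46 -.05 .42 -.714 90
```

```text
force: [0.7, -0.4, -1.7]
width: 0.09
gripper_force: 55.0
force: [-0.4, 0.4, -1.2]
width: 0.09
gripper_force: 55.0
force: [-0.7, -0.8, -1.1]
width: 0.087
gripper_force: 55.0
t 15.73 p [ 0.4568 -0.0603  0.4153] x [-0.755  0.655  0.001] z [ 0.001  0.002 -1.   ] q [-0.73  0.01  0.78  1.58 -0.01  1.55  0.91] F [-0.7 -0.8 -1.1] w 0.087 g 55.0
force: [0.0, 0.4, -1.8]
width: 0.089
gripper_force: 55.0
t 16.32 p [ 0.4551 -0.0602  0.4124] q [-0.84 -0.24  0.4   1.86  0.49  1.35  0.35] F [ 0.   0.4 -1.8] w 0.089 g 55.0
shift [-0.02  0.55 -0.41] turn [ -0.02 -16.5    0.04]
```

```bash
H="python3 -m handwheel"
$H '[[0,0.2,0,0,-1,0],[0,0.2,0,0,-1,0],[0,0.2,0,0,-1,0],[0,0.2,0,0,-1,0],[0,0.2,0,0,-1,0],[0,0.2,0,0,-1,0],[0,0.2,0,0,-1,0],[0,0.2,0,0,-1,0]]' |grep -E '^force|wid'
$H '[[0,0.2,0,0,-1,0],[0,0.2,0,0,-1,0],[0,0.2,0,0,-1,0],[0,0.2,0,0,-1,0],[0,0.2,0,0,-1,0],[0,0.2,0,0,-1,0],[0,0,0,0,0,0],[0,0,0,0,0,0]]' |grep -E '^force|wid'
python3 to.py .42 .05 .42 -.714 90; python3 log.py >/dev/null
```

```text
force: [-0.9, 0.7, -1.3]
width: 0.088
force: [0.1, -0.3, -1.6]
width: 0.092
t 17.65 p [ 0.4935 -0.0194  0.4129] q [-0.94  0.1  -0.15  2.4   1.28  1.58 -0.94] F [ 0.1 -0.3 -1.6] w 0.092 g 55.0
shift [ 0.54  0.18 -5.03] turn [-0.09 -2.55  0.09]
```

```bash
H="python3 -m handwheel"
$H '[[0,0,-0.5,0,-1,0],[0,0,-0.5,0,-1,0],[0.6,0.2,-0.5,-0.09,-0.55,0.09],[0,0,-0.5,0,0,0],[0,0,0,0,0,0],[0,0,0,0,0,0]]' |grep -E '^force|wid'
python3 to.py .42 .05 .42 -.714 90
python3 - <<'E'
from h import *
o=observe();m=rot(o['ee_rot']);P=o['position']
for c in('top','scene'):
    im=get_image(c)
    for nm,k in(('tool',m[:,2]*-.048),('world',np.array([0,0,.037])-.011*m[:,2])):
        s=P+k;up=-m[:,0]
        print(c,nm,'edge',proj(im,s+up*.068).round(1),'butt',proj(im,s-up*.142).round(1))
    for l in('gouge','gouge_edge'):
        for r in place_of(l,c)[:5]: print(c,l,round(r['score'],2),(np.array(r['point'])*[640,400]).round(1))
    save(im,c+'7.png')
a=cv2.imread('pics/scene7.png');cv2.imwrite('pics/s7.png',cv2.resize(a[60:310,200:500],(720,600)))
E
```

```text
force: [0.3, 0.7, -1.2]
width: 0.092
t 18.15 p [0.4659 0.0107 0.4056] q [-1.05  0.3  -0.21  2.47  1.23  1.76 -1.25] F [ 0.3  0.7 -1.2] w 0.092 g 55.0
shift [-0.72 -0.01 -3.02] turn [ 0.03 -0.   -0.09]
top tool edge [250.5 207.1] butt [264.9 212.7]
top world edge [259.7 190.8] butt [272.6 200.1]
top gouge 0.84 [350.8 292.7]
top gouge 0.81 [491.3 212. ]
top gouge 0.7 [252.6 202.7]
top gouge 0.49 [261.6 211.3]
top gouge_edge 0.75 [430.9 176. ]
top gouge_edge 0.69 [421.7 290.6]
top gouge_edge 0.43 [249.5 208.1]
scene tool edge [362.2 105.6] butt [360.1 169.8]
scene world edge [349.5  93.1] butt [348.5 159.1]
scene gouge 0.92 [483.3 243.3]
scene gouge 0.65 [366.4 184. ]
scene gouge 0.59 [360.8 173.1]
scene gouge 0.5 [258.7 161.1]
scene gouge_edge 0.68 [363.2 108.1]
scene gouge_edge 0.67 [335.4 168. ]
scene gouge_edge 0.57 [420.2 239.7]
scene gouge_edge 0.46 [257.6 188.3]
```

View pics/s7.png

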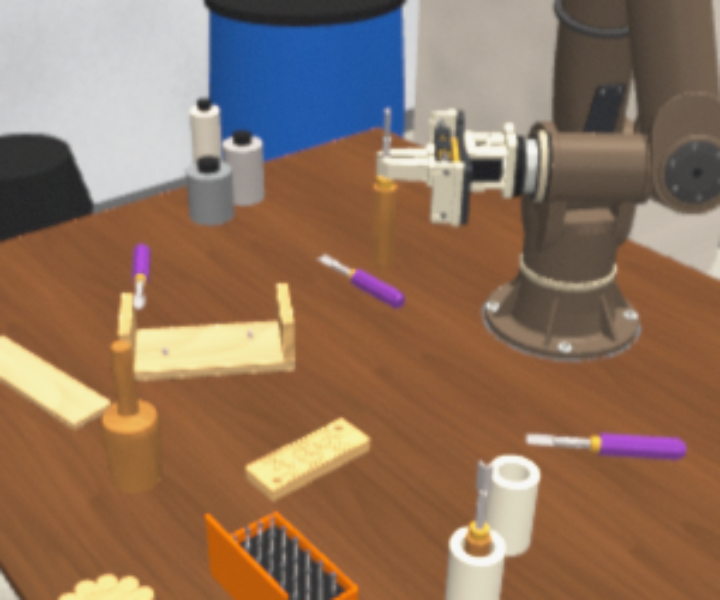

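```bash
H="python3 -m handwheel"
$H '[[0,0.9,-0.7,0,0,0],[0,0.9,-0.7,0,0,0],[0,0.9,-0.7,0,0,0],[0,0.9,-0.7,0,0,0],[0,0.9,-0.7,0,0,0],[0,0.9,-0.7,0,0,0],[0,0.9,-0.7,0,0,0],[0,0.9,-0.7,0,0,0]]' |grep -E '^force|wid'
$H '[[0,0.9,-0.7,0,0,0],[0,0.9,-0.7,0,0,0],[0,0.9,-0.7,0,0,0],[0,0.9,-0.7,0,0,0],[0.8,0.4,-0.2,0,0,0],[0.8,0,0,0,0,0],[0,0,0,0,0,0],[0,0,0,0,0,0]]' |grep -E '^force|wid'
python3 log.py>/dev/null; python3 to.py .489 .285 .29 -.714 90
cat > chk.py <<'E'
from fit import *
o=observe();m=rot(o['ee_rot']);P=o['position'];s=P-.048*m[:,2];up=-m[:,0];print('shank',s.round(4),'up',up.round(3))
b=s-up*.142
# fit butt xyz of upright gouge to traces
parts=[p[:,[1,2,0]] for p in M['gouge']]
ims=[get_image(c) for c in('top','scene')];rg=regions('gouge',{c:proj(i,b+up*.07) for c,i in zip(('top','scene'),ims)})
for i,nm in enumerate(('top','scene')):
    print(nm,'model butt',proj(ims[i],b).round(1),'edge',proj(ims[i],b+up*.21).round(1))
    for l in('gouge','gouge_edge'):
        t=proj(ims[i],b+up*(.21 if 'edge' in l else 0)); print('  ',l,[((np.array(r['point'])*[640,400])-t).round(1).tolist() for r in place_of(l,nm) if np.hypot(*((np.array(r['point'])*[640,400])-t))<20])
    for l in('pot_empty','pot_used'):
        rr=regions(l,{nm:proj(ims[i],[.453,.3165,.055])},cams=(nm,))[0]
        if rr is not None: M[l]=[cyl(.03,0,.11)];print('  pot',fit(l,(.453,.3165,0),0,[ims[i]],[rr],2)[0].round(4)); break
if all(r is not None for r in rg):
    def cost(q):
        return sum(1-np.minimum(a,g).sum()/np.maximum(a,g).sum() for a,g in((sil(i,parts,[q[0],q[1],o0],q[2]),r) for i,r in zip(ims,rg)))
    o0=0;x0=b;r=minimize(cost,x0,method='Nelder-Mead',options=dict(initial_simplex=np.vstack([x0,x0+np.eye(3)*.01]),xatol=1e-4,fatol=1e-4));print('butt fit',r.x.round(4),'model',b.round(4),r.fun/2)
else: print('no region',[r is None for r in rg])
a=ims[0]['image'][150:260,150:240,::-1];c=ims[1]['image'][150:330,350:480,::-1]
cv2.imwrite('pics/chk%d.png'%int(o['clock']*100),np.hstack([cv2.resize(a,(360,440)),cv2.resize(c,(318,440))]));print('chk%d.png'%int(o['clock']*100))
E
python3 chk.py
```

```text
force: [-0.4, -0.5, -0.3]
width: 0.09
force: [0.4, -0.3, -0.5]
width: 0.087
t 19.78 p [0.4817 0.2928 0.3746] q [-1.25  0.64 -0.16  1.87  1.19  1.94 -1.04] F [ 0.4 -0.3 -0.5] w 0.087 g 55.0
shift [ 4.23 -0.08  0.52] turn [ 0.05  0.04 -0.07]
shank [0.4453 0.3241 0.3745] up [-0.005 -0.001  1.   ]
top model butt [157.6 209.5] edge [116.6 203.4]
   gouge [[1.6, -0.7]]
   gouge_edge [[0.9, -0.7]]
  pot [0.4521 0.3168]
scene model butt [422.5 220.9] edge [431.7 151.1]
   gouge [[-1.2, 0.2]]
   gouge_edge [[-1.3, 1.3]]
  pot [0.4524 0.3147]
butt fit [0.4448 0.3212 0.2278] model [0.446  0.3243 0.2325] 0.27685052156448364
chk1978.png
```

```bash
H="python3 -m handwheel"
$H '[[0.7,0.07,0.46,0.05,0.04,-0.07],[1,0,0,0,0,0],[1,0,0,0,0,0],[1,0,0,0,0,0],[1,0,0,0,0,0],[0.4,0,0,0,0,0],[0,0,0,0,0,0],[0,0,0,0,0,0]]' |grep -E '^force|wid'
python3 to.py .4895 .2878 .2696 -.714 90; python3 chk.py
```

```text
force: [0.6, -0.3, -0.9]
width: 0.088
t 20.95 p [0.4898 0.2883 0.2726] q [-1.24  0.81 -0.16  1.89  1.16  1.87 -1.21] F [ 0.6 -0.3 -0.9] w 0.088 g 55.0
shift [ 0.15 -0.03  0.  ] turn [ 0.    0.   -0.01]
shank [0.4536 0.3197 0.2725] up [-0. -0.  1.]
top model butt [173.8 209.1] edge [140.8 203.2]
   gouge [[0.3, -2.9]]
   gouge_edge []
  pot [0.4523 0.3138]
scene model butt [415.7 250.4] edge [423.5 187. ]
   gouge [[-4.4, -0.8]]
   gouge_edge [[-1.3, 2.9]]
  pot [0.454  0.3163]
butt fit [0.4521 0.3156 0.1267] model [0.4536 0.3198 0.1305] 0.320864737033844
chk2095.png
```

```bash
H="python3 -m handwheel"
$H '[[0.5,0,0,0,0,0],[0.5,0,0,0,0,0],[0,0,0,0,0,0],[0,0,0,0,0,0]]' |grep -E '^force|wid|pos'
$H '[[0.5,0,0,0,0,0],[0.5,0,0,0,0,0],[0,0,0,0,0,0],[0,0,0,0,0,0]]' |grep -E '^force|wid|pos'
python3 chk.py
```

```text
position: [0.4895, 0.2885, 0.2516]
force: [-0.5, 0.5, -0.5]
width: 0.091
position: [0.4896, 0.2885, 0.2319]
force: [-0.5, 0.3, -0.6]
width: 0.093
shank [0.4533 0.3199 0.2319] up [-0. -0.  1.]
top model butt [178.8 210.2] edge [148.2 204.7]
   gouge [[-0.3, -1.2]]
   gouge_edge [[-0.6, -1.6]]
  pot [0.4518 0.3154]
scene model butt [414.5 261.3] edge [422.  200.2]
   gouge [[-1.5, 2.6]]
   gouge_edge [[1.4, 3.4]]
  pot [0.4536 0.3178]
butt fit [0.452  0.3154 0.0874] model [0.4533 0.3199 0.0899] 0.2903033494949341
chk2211.png
```

```bash
H="python3 -m handwheel"
$H '[[0.5,0,0,0,0,0],[0.5,0,0,0,0,0],[0,0,0,0,0,0]]' |grep -E '^force|pos'
$H '[[0.5,0,0,0,0,0],[0.5,0,0,0,0,0],[0.5,0,0,0,0,0],[0,0,0,0,0,0],[0,0,0,0,0,0]]' |grep -E '^force|pos'
$H '[[0.4,0,0,0,0,0],[0.2,0,0,0,0,0],[0,0,0,0,0,0],[0,0,0,0,0,0]]' |grep -E '^force|pos'
$H '[[0.15,0,0,0,0,0],[0,0,0,0,0,0],[0,0,0,0,0,0]]' |grep -E '^force|pos'
```

```text
position: [0.4895, 0.2884, 0.2103]
force: [-1.0, -0.2, -1.9]
position: [0.4896, 0.2886, 0.1819]
force: [-0.2, -0.1, -1.7]
position: [0.4896, 0.2887, 0.1705]
force: [-0.1, -0.1, -1.8]
position: [0.4896, 0.2887, 0.1676]
force: [0.8, -0.1, -1.2]
```

```bash
H="python3 -m handwheel"
$H '[[0.2,0,0,0,0,0],[0.15,0,0,0,0,0],[0,0,0,0,0,0],[0,0,0,0,0,0]]' |grep -E '^force|pos'
$H '[[0.1,0,0,0,0,0],[0,0,0,0,0,0],[0,0,0,0,0,0]]' |grep -E '^force|pos'
$H '[[0.08,0,0,0,0,0],[0,0,0,0,0,0],[0,0,0,0,0,0]]' |grep -E '^force|pos'
```

```text
position: [0.4896, 0.2887, 0.1603]
force: [-0.3, 0.8, -1.6]
position: [0.4896, 0.2887, 0.1585]
force: [0.4, -0.7, -1.9]
position: [0.4896, 0.2887, 0.1569]
force: [-0.1, 0.4, -1.4]
```

```bash
python3 chk.py
```

```text
shank [0.4533 0.3201 0.157 ] up [-0.    -0.001  1.   ]
top model butt [187.1 211.7] edge [160.4 206.9]
   gouge [[0.4, -0.3], [0.9, 1.8]]
   gouge_edge [[0.6, 0.4]]
  pot [0.4527 0.3155]
scene model butt [412.1 280.6] edge [419.2 223.4]
   gouge []
   gouge_edge [[0.1, 6.8]]
  pot [0.4529 0.3172]
butt fit [0.4539 0.3176 0.0143] model [0.4534 0.3203 0.015 ] 0.5560415983200073
chk2470.png
```

Keep going in 1–1.5 mm steps until contact.

```bash
H="python3 -m handwheel"
$H '[[0.07,0,0,0,0,0],[0,0,0,0,0,0],[0,0,0,0,0,0]]' |grep -E '^force|pos'
$H '[[0.06,0,0,0,0,0],[0,0,0,0,0,0],[0,0,0,0,0,0]]' |grep -E '^force|pos'
$H '[[0.06,0,0,0,0,0],[0,0,0,0,0,0],[0,0,0,0,0,0]]' |grep -E '^force|pos'
```

```text
position: [0.4896, 0.2887, 0.1555]
force: [0.6, -0.4, -1.4]
position: [0.4896, 0.2887, 0.1543]
force: [-0.6, 0.2, -1.6]
position: [0.4898, 0.2886, 0.1536]
force: [0.2, 0.4, 2.5]
```

```bash
H="python3 -m handwheel"
$H '[[0,0,0,0,0,0],[0,0,0,0,0,0],[0,0,0,0,0,0],[0,0,0,0,0,0],[0,0,0,0,0,0],[0,0,0,0,0,0]]' 0.35 20|grep -E '^force|pos|wid'
$H '[[0,0,-0.3,0,0,0],[0,0,-0.5,0,0,0],[0,0,-0.8,0,0,0],[0,0,-1,0,0,0],[0,0,-1,0,0,0],[0,0,-1,0,0,0],[0,0,0,0,0,0],[0,0,0,0,0,0]]' |grep -E '^force|pos|wid'
python3 log.py; python3 - <<'E'
from fit import *
for c in('top','scene'):
    im=get_image(c);print(c,'expect edge',proj(im,[.453,.316,.222]).round(1),proj(im,[.576,.381,.222]).round(1))
    for l in('gouge_edge','gouge'): print(l,[(round(r['score'],2),(np.array(r['point'])*[640,400]).round(1).tolist()) for r in place_of(l,c)])
E
```

```text
position: [0.4896, 0.2887, 0.1531]
force: [0.1, -0.1, 0.9]
width: 0.35
position: [0.4179, 0.3514, 0.1524]
force: [0.3, -0.5, 0.8]
width: 0.348
t 27.12 p [0.4179 0.3514 0.1524] x [-0.001  0.003 -1.   ] z [ 0.758 -0.652 -0.003] q [-1.35  1.05 -0.19  1.75  1.05  1.89 -1.35] F [ 0.3 -0.5  0.8] w 0.348 g 0.0
top expect edge [162.4 207. ] [138.4 161. ]
gouge_edge [(0.94, [420.7, 292.3]), (0.92, [427.1, 176.2]), (0.74, [223.8, 263.6]), (0.56, [372.6, 185.2]), (0.54, [169.8, 171.8]), (0.47, [160.7, 203.6])]
gouge [(0.95, [493.9, 209.5]), (0.56, [348.9, 289.8]), (0.49, [188.5, 212.9])]
scene expect edge [418.1 223.5] [402.7 253.1]
gouge_edge [(0.76, [335.3, 166.6]), (0.72, [259.2, 186.3]), (0.68, [412.2, 243.8]), (0.62, [416.8, 226.3])]
gouge [(0.61, [364.5, 182.8]), (0.61, [261.2, 162.1])]
```

```bash
H="python3 -m handwheel"
{ $H '[[-1,0,-0.2,0,0,0],[-1,0,-0.2,0,0,0],[-1,0,-0.2,0,0,0],[-1,0,0,0,0,0],[-1,0,0,0,0,0],[-1,0,0,0,0,0],[-1,0,0,0,0,0],[-1,0,0,0,0,0]]' 1 20
$H '[[-0.4,0,0,0,1,0],[-0.4,0,0,0,1,0],[0,0,0,0,1,0],[0,0,0,0,1,0],[0,0,0,0,1,0],[0,0,0,0,1,0],[0,0,0,0,1,0],[0,0,0,0,1,0]]'
$H '[[0,-0.3,0,0,1,0],[0,-0.3,0,0,1,0],[0,-0.3,0,0,1,0],[0,-0.3,0,0,1,0],[0,-0.3,0,0,1,0],[0,-0.3,0,0,1,0],[0,-0.3,0,0,1,0],[0,-0.3,0,0,1,0]]'
$H '[[-0.5,-0.6,0,0,1,0],[-0.5,-0.6,0,0,1,0],[-0.5,-0.6,0,0,1,0],[-0.5,-0.6,0,0,1,0],[-0.5,-0.6,0,0,1,0],[-0.5,-0.6,0,0,1,0],[0,0,0,0,0,0],[0,0,0,0,0,0]]'; } |grep -E '^force'
python3 log.py; python3 to.py .561 .049 .25 0.035 0
```

```text
force: [0.1, 0.7, 0.1]
force: [0.3, 0.1, 0.0]
force: [-0.1, -0.4, 0.2]
force: [0.5, 0.8, -0.1]
t 30.08 p [0.3769 0.2254 0.3456] x [-0.752  0.658 -0.035] z [ 0.027 -0.022 -0.999] q [-0.62  0.02 -0.08  1.73  0.04  1.38  0.15] F [ 0.5  0.8 -0.1] w 1.0 g 0.0
t 30.08 p [0.3769 0.2254 0.3456] q [-0.62  0.02 -0.08  1.73  0.04  1.38  0.15] F [ 0.5  0.8 -0.1] w 1.0 g 0.0
shift [-12.56  -0.58   5.22] turn [ -0.17   0.48 -10.8 ]
```

```bash
H="python3 -m handwheel"
{ $H '[[-1,0,0,0,0,0],[-1,0,0,0,0,0],[-1,0,0,0,0,0],[-1,0,0,0,0,0],[-1,-0.1,0,0,0,0],[-1,-0.1,0,0,0,0],[-1,-0.2,0,0,0,0],[-1,-0.2,0,0,0,0]]' 1 20
$H '[[-1,0,0,0,0.48,0],[-1,0,0,0,0,0],[-1,0,0,0,0,0],[-1,0,0,0,0,0],[-0.6,0,0,-0.17,0,0],[0,0,0.5,0,0,-1],[0,0,0.5,0,0,-1],[0,0,0.5,0,0,-1]]'
$H '[[0,0,0.5,0,0,-1],[0,0,0.5,0,0,-1],[0,0,0.5,0,0,-1],[0,0,0.5,0,0,-1],[0,0,0.5,0,0,-1],[0,0,0,0,0,-1],[0,0,0,0,0,-1],[0,0,0,0,0,-0.8]]'
$H '[[0,0,0,0,0,0],[0,0,0,0,0,0]]'; } |grep -E '^force'
python3 log.py; python3 to.py .561 .049 .03 0.035 0
```

```text
force: [-0.4, 1.0, -0.3]
force: [-0.3, -0.6, 0.5]
force: [0.9, -0.2, 0.2]
force: [0.2, -0.7, 0.2]
t 32.25 p [0.5591 0.0557 0.2712] x [-0.999 -0.04  -0.009] z [ 0.008  0.009 -1.   ] q [-0.21  0.27  0.03  1.61 -0.02  1.25  1.43] F [ 0.2 -0.7  0.2] w 1.0 g 0.0
t 32.25 p [0.5591 0.0557 0.2712] q [-0.21  0.27  0.03  1.61 -0.02  1.25  1.43] F [ 0.2 -0.7  0.2] w 1.0 g 0.0
shift [ 0.02 -0.45 12.06] turn [0.13 0.13 0.07]
```

```bash
H="python3 -m handwheel"
{ $H '[[0.05,-0.35,1,0.13,0.13,0.07],[0,0,1,0,0,0],[0,0,1,0,0,0],[0,0,1,0,0,0],[0,0,1,0,0,0],[0,0,1,0,0,0],[0,0,1,0,0,0],[0,0,1,0,0,0]]' 1 20
$H '[[0,0,1,0,0,0],[0,0,1,0,0,0],[0,0,1,0,0,0],[0,0,1,0,0,0],[0,0,0,0,0,0],[0,0,0,0,0,0]]';} |grep -E '^force'
python3 to.py .561 .051 -.03 0.035 0
```

```text
force: [0.1, 0.6, 0.2]
force: [-0.5, -0.0, -0.6]
t 33.42 p [0.5582 0.0482 0.031 ] q [-0.19  0.51  0.02  1.9  -0.01  0.73  1.43] F [-0.5 -0.  -0.6] w 0.999 g 0.0
shift [-0.15  0.13  3.05] turn [-0.   -0.02 -0.  ]
```

```bash
H="python3 -m handwheel"
$H '[[-0.15,0.13,1,0,0,0],[0,0,1,0,0,0],[0,0,0.7,0,0,0],[0,0,0.35,0,0,0],[0,0,0,0,0,0],[0,0,0,0,0,0]]' |grep -E '^force|pos'
$H '[[0,0,0,0,0,0],[0,0,0,0,0,0],[0,0,0,0,0,0],[0,0,0,0,0,0],[0,0,0,0,0,0],[0,0,0,0,0,0],[0,0,0,0,0,0],[0,0,0,0,0,0]]' 0.5 25 |grep -E 'force|pos|wid'
$H '[[0,0,-0.4,0,0,0],[0,0,-0.8,0,0,0],[0,0,-1,0,0,0],[0,0,-1,0,0,0],[0,0,-1,0,0,0],[0,0,-1,0,0,0],[0,0,-1,0,0,0],[0,0,0,0,0,0]]' |grep -E 'force|pos|wid'
```

```text
position: [0.5627, 0.0508, -0.0284]
force: [0.0, 0.2, 1.1]
position: [0.5622, 0.0507, -0.0292]
force: [-0.9, -0.1, 5.1]
width: 0.652
gripper_force: 25.0
position: [0.5641, 0.0509, 0.0986]
force: [1.1, 0.4, -0.1]
width: 0.65
gripper_force: 25.0
```

```bash
H="python3 -m handwheel"
{ $H '[[0.3,-1,-0.8,0,0,0],[0.3,-1,-0.7,0,0,0],[0.3,-1,0,0,0,0],[0.3,-1,0,0,0,0],[0.3,-1,0,0,0,0],[0.3,-1,0,0,0,0],[0.3,-1,0,0,0,0],[0.3,-1,0,0,0,0]]' 0.5 25
$H '[[0,-1,0,0,0,0],[0,-1,0,0,0,0],[0,-1,0,0,0,0],[0,-1,0,0,0,0],[0,-1,0,0,0,0],[0,-1,0,0,0,0],[0,-1,0,0,0,0],[0,-1,0,0,0,0]]'
$H '[[0,0,0,0,0,1],[0,0,0,0,0,1],[0,0,0,0,0,1],[0,0,0,0,0,1],[0,0,0,0,0,1],[0,0,0,0,0,1],[0,0,0,0,0,1],[0,0,0,0,0,1]]'
$H '[[0,0,0,0,0,0.3],[0,0,0,0,0,0],[0,0,0,0,0,0]]'; } |grep -E '^force|wid'
python3 to.py .524 -.266 .13 -.543 0
cat > pan.py <<'E'
from fit import *
o=observe();m=rot(o['ee_rot']);P=o['position'];zb=P[2]+.029;y0=np.arctan2(-m[1,0],-m[0,0]);print('tcp',P.round(4),'yaw',round(y0,4))
ims=[get_image(c) for c in('top','scene')]
p0=(P[0],P[1],y0)
for i,nm in enumerate(('top','scene')):
    for r in place_of('panel',nm)[:3]:
        u=np.array(r['point'])*[640,400]; print(nm,'origin',round(r['score'],2),atz(ims[i],u,zb).round(4)[:2])
rg=regions('panel',{c:proj(i,[P[0],P[1],zb]) for c,i in zip(('top','scene'),ims)})
for i,nm in enumerate(('top','scene')):
    if rg[i] is None: print(nm,'none');continue
    # fit only where visible: penalise region outside model strongly (occlusion by gripper)
    def cost(q):
        a=sil(ims[i],M['panel'],q,zb);g=rg[i];return (g*(1-a)).sum()*3+(a*(1-g)).sum()
    st=np.vstack([p0]+[np.array(p0)+np.eye(3)[k]*[.012,.012,.1][k] for k in range(3)])
    r=minimize(cost,p0,method='Nelder-Mead',options=dict(initial_simplex=st,xatol=1e-4,fatol=.1));print(nm,'fit',r.x.round(4),round(r.fun),'area',rg[i].sum())
    save(ims[i],'pan_%s_%d.png'%(nm,int(o['clock']*100)))
E
python3 pan.py
python3 - <<'E'
from fit import *
for c in('top','scene'):
    im=get_image(c)
    for l,z in(('cradle',0),('cradle_seat',.018)): print(c,l,[(round(r['score'],2),atz(im,np.array(r['point'])*[640,400],z)[:2].round(4).tolist()) for r in place_of(l,c)[:2]])
E
```

```text
force: [-0.3, 0.0, -0.0]
width: 0.651
force: [0.1, 0.1, -1.4]
width: 0.653
force: [-0.1, -0.3, -0.2]
width: 0.65
force: [-0.6, -0.5, -0.4]
width: 0.653
t 37.5 p [ 0.5252 -0.2707  0.1241] q [ 0.21  0.44  0.25  1.76 -0.13  0.96  1.54] F [-0.6 -0.5 -0.4] w 0.653 g 25.0
shift [ 0.17  0.17 -0.29] turn [ 0.   -0.    0.02]
tcp [ 0.5252 -0.2707  0.1241] yaw -0.5416
scene origin 0.64 [ 0.54   -0.2422]
top none
scene fit [ 0.526  -0.2716 -0.5378] 160 area 488.0
top cradle [(0.62, [0.528, -0.2572])]
top cradle_seat [(0.84, [0.5271, -0.2624]), (0.28, [0.5695, 0.3727])]
scene cradle [(0.95, [0.5275, -0.2697]), (0.34, [0.5813, 0.3928])]
scene cradle_seat [(0.96, [0.5253, -0.292])]
```

```bash
python3 - <<'E'
from fit import *
for c,uvs in(('scene',((268.8,206.3),(304.2,199.6))),('top',((380.3,164.4),(368.7,207.3)))):
    im=get_image(c); fn=['pics/%s7.png'%c]
    A_=cv2.imread(fn[0]).astype(float)
    pts=[]
    for u in uvs:
        x,y=int(round(u[0])),int(round(u[1]));w=A_[y-5:y+6,x-5:x+6];sat=w[:,:,2]-w[:,:,0]  # R-B: wood high, steel low
        d=np.clip(np.median(sat)-sat-12,0,None);yy,xx=np.mgrid[y-5:y+6,x-5:x+6];q=np.array([(d*xx).sum(),(d*yy).sum()])/d.sum();pts.append(atz(im,q,.0245));print(c,q.round(1),pts[-1].round(4),round(d.sum()))
    a,b=pts;v=(a-b);print(c,'centre',((a+b)/2).round(4),'yaw',round(np.arctan2(v[1],v[0])-np.arctan2(17,68),4),'len',np.linalg.norm(v[:2]).round(4),'should .1402')
# cradle fit in unoccluded scene: mask out mallet columns by using early image region from trace on current not possible
E
```

```text
scene [268.4 206. ] [ 0.5968 -0.2827  0.0245] 120
scene [303.9 198.6] [ 0.4619 -0.2436  0.0245] 81
scene centre [ 0.5293 -0.2632  0.0245] yaw -0.5274 len 0.1405 should .1402
top [380.2 163.9] [ 0.59   -0.2856  0.0245] 247
top [368.6 207. ] [ 0.4557 -0.2451  0.0245] 191
top centre [ 0.5229 -0.2654  0.0245] yaw -0.5379 len 0.1402 should .1402
```

```bash
H="python3 -m handwheel"
$H '[[0.18,0.23,0.7,0,0,0],[0,0,1,0,0,0],[0,0,1,0,0,0],[0,0,1,0,0,0],[0,0,1,0,0,0],[0,0,0.7,0,0,0],[0,0,0,0,0,0],[0,0,0,0,0,0]]' |grep -E '^force'
python3 to.py .5245 -.265 .01 -.54 0; python3 pan.py
```

```text
force: [0.0, -0.1, -0.1]
t 38.87 p [ 0.5243 -0.2649  0.0161] q [ 0.23  0.57  0.21  1.86 -0.17  0.73  1.56] F [ 0.  -0.1 -0.1] w 0.652 g 25.0
shift [-0.01  0.    0.31] turn [ 0.   -0.01 -0.05]
tcp [ 0.5243 -0.2649  0.0161] yaw -0.5437
scene origin 0.88 [ 0.5384 -0.253 ]
scene origin 0.22 [0.7565 0.2651]
top none
scene fit [ 0.5244 -0.2674 -0.5278] 181 area 417.0
```

```bash
H="python3 -m handwheel"
$H '[[0,0,0.3,0,0,-0.04],[0,0,0.25,0,0,0],[0,0,0,0,0,0]]' |grep -E '^force|pos'
$H '[[0,0,0.2,0,0,0],[0,0,0,0,0,0],[0,0,0,0,0,0]]' |grep -E '^force|pos'
$H '[[0,0,0.12,0,0,0],[0,0,0,0,0,0],[0,0,0,0,0,0]]' |grep -E '^force|pos'
```

```text
position: [0.5241, -0.2646, 0.0044]
force: [-0.1, 0.3, -1.6]
position: [0.5245, -0.265, 0.0011]
force: [-0.4, 0.1, -1.1]
position: [0.5247, -0.265, -0.001]
force: [0.3, 0.1, -1.0]
```

```bash
H="python3 -m handwheel"
$H '[[0,0,0.1,0,0,0],[0,0,0,0,0,0],[0,0,0,0,0,0]]' |grep -E '^force|pos'
$H '[[0,0,0.1,0,0,0],[0,0,0,0,0,0],[0,0,0,0,0,0]]' |grep -E '^force|pos'
$H '[[0,0,0.1,0,0,0],[0,0,0,0,0,0],[0,0,0,0,0,0]]' |grep -E '^force|pos'
```

```text
position: [0.5247, -0.265, -0.003]
force: [-0.4, -0.0, -2.0]
position: [0.5247, -0.265, -0.0051]
force: [-0.4, -0.4, -1.4]
position: [0.5247, -0.265, -0.0071]
force: [-0.1, 0.9, -1.4]
```

```bash
H="python3 -m handwheel"
$H '[[0,0,0.1,0,0,0],[0,0,0,0,0,0],[0,0,0,0,0,0]]' |grep -E '^force|pos'
$H '[[0,0,0.08,0,0,0],[0,0,0,0,0,0],[0,0,0,0,0,0]]' |grep -E '^force|pos'
$H '[[0,0,0.06,0,0,0],[0,0,0,0,0,0],[0,0,0,0,0,0]]' |grep -E '^force|pos'
```

```text
position: [0.5247, -0.265, -0.0091]
force: [-1.0, 0.2, -1.6]
position: [0.5247, -0.265, -0.0106]
force: [0.4, 0.3, -1.1]
position: [0.5249, -0.2651, -0.0112]
force: [-2.0, 0.7, 5.8]
```

```bash
H="python3 -m handwheel"
$H '[[0,0,0,0,0,0],[0,0,0,0,0,0],[0,0,0,0,0,0],[0,0,0,0,0,0],[0,0,0,0,0,0]]' 0.85 |grep -E 'force|pos|wid'
$H '[[0,0,-0.3,0,0,0],[0,0,-0.6,0,0,0],[0,0,-1,0,0,0],[0,0,-1,0,0,0],[0,0,-1,0,0,0],[0,0,-1,0,0,0],[0,0,-1,0,0,0],[0,0,-1,0,0,0]]' |grep -E '^force|pos|wid'
$H '[[1,0.8,-1,0,0,0],[1,0.8,-1,0,0,0],[1,0.8,-1,0,0,0],[1,0.8,-1,0,0,0],[1,0.8,-1,0,0,0],[1,0.8,-1,0,0,0],[1,0.8,0,0,0,0],[1,0.8,0,0,0,0]]' |grep -E '^force|pos|wid'
$H '[[1,1,0,0,0,0],[1,1,0,0,0,0],[1,1,0,0,0,0],[1,1,0,0,0,0],[0,0,0,0,0,0],[0,0,0,0,0,0]]' |grep -E '^force|pos'
python3 - <<'E'
from h import *
a=get_image('top');b=get_image('scene')
for c,im in(('top',a),('scene',b)):
    for l,z in(('panel',.018),('mallet',0),('pot_empty',0),('pot_used',0)): print(c,l,[(round(r['score'],2),atz(im,np.array(r['point'])*[640,400],z)[:2].round(3).tolist()) for r in place_of(l,c)[:2]])
t=a['image'][100:250,130:450,::-1];s=b['image'][170:330,230:440,::-1]
A_=cv2.resize(t,(640,300),interpolation=cv2.INTER_CUBIC)
B=np.hstack([cv2.resize(b['image'][170:225,240:340,::-1],(380,290),interpolation=cv2.INTER_CUBIC),cv2.resize(b['image'][210:330,370:450,::-1],(260,290),interpolation=cv2.INTER_CUBIC)])
cv2.imwrite('pics/end.png',np.vstack([A_,B]))
E
```

```text
position: [0.5248, -0.2651, -0.0118]
force: [1.0, -0.5, 0.6]
width: 0.849
gripper_force: 0.0
position: [0.5247, -0.2652, 0.1286]
force: [1.0, -0.1, 0.3]
width: 0.852
position: [0.4535, -0.0722, 0.2488]
force: [0.7, 0.2, -0.9]
width: 0.848
position: [0.4257, 0.0378, 0.2473]
force: [0.3, -1.4, -0.1]
top panel [(0.89, [0.527, -0.269])]
top mallet [(0.65, [0.767, -0.072])]
top pot_empty [(0.82, [0.458, 0.315]), (0.71, [0.729, 0.226])]
top pot_used [(0.66, [0.568, 0.381])]
scene panel [(0.55, [0.545, -0.245])]
scene mallet [(0.59, [0.765, -0.061])]
scene pot_empty [(0.89, [0.458, 0.312]), (0.69, [0.729, 0.233])]
scene pot_used [(0.81, [0.579, 0.391]), (0.59, [0.778, -0.078])]
```

View pics/end.png

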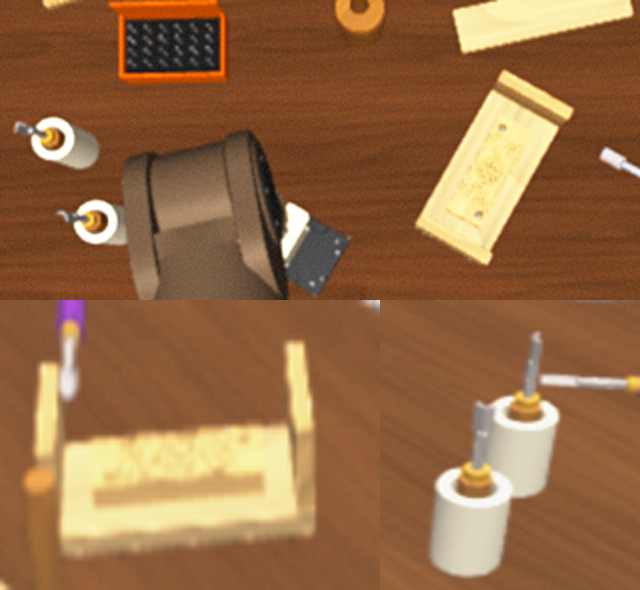

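The picture shows the panel flat in the cradle with the pins showing in both holes (crop (502,128) and (478,214)). The gouge stands edge up in the formerly empty pot (crop (97,222)), and the bystanders are in place.

```bash
python3 -c "
from cell import *
print(observe()['clock'],sign_off())"
```

```text
the job is handed in; nothing more can be done
44.1667 None
```

I handed the job in at 44.2 s: the gouge stands edge up in the formerly empty pot, and the panel lies flush over both cradle pins. One thing could count against it: the wrist read about 44 N on one step, when the fingertips touched the cradle board before the gouge grasp, because the fingertips sat about 37 mm short of the TCP position the robot reported.

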